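Third hand: press two square tubes side by side against a sprung pad for tacking

TASK

Be the welder's third hand: lay the two square tube offcuts side by side in the channel of the fit-up jig, crosswise, so that their long sides face the sprung pad. Then push the row gently, from behind the rear tube, against the pad until the pad's face stands midway between the two white lines on the rails (about 12 N), with no gaps in the row and without ever driving the pad to the end of its travel. Finish while still pressing steadily, without letting go, and leave the other things on the bench where they are.

Things in the scene. Friction and masses are not known exactly. Their poses are not given: they have to be found in the camera images.
- fitup_jig: fit-up jig fixed on the bench: low steel channel. Origin on the bench top; x = pressing direction (open end to pad), y across, z up. Floor plate 6 mm thick, x -90 to 185 mm, open at -90. Side rails x -85 to 130 mm, 14 mm wide, tops at z 22 mm, inner faces at y +-51 mm. White lines across the rails at x 100 and 110 mm. Grey housing behind the pad, x 135 to 175 mm, 116 mm wide, top at z 46 mm.
- sprung_pad (a joint): travel of the sprung pad (m): 0 at rest, grows as it is pushed along the jig's +x, end of travel at 0.030. Spring of 800 N per m from 0 (12 N at 0.015); it springs back when let go. Its face is level with the two white lines at 0.010 and 0.020.
- pad_face (a point): centre of the pad's pressing face, which looks to the jig's -x and moves with the pad; at rest at x = 90 mm, y = 0, z = 24 mm in the jig's frame, axes as the jig's. The pad is a steel plate 12 mm thick, 96 mm wide, from 8 to 40 mm above the bench.
- tube_one: square steel tube offcut, 30 mm square and 90 mm long, 2 to 3 mm wall, about 0.2 kg, open at both ends, lying on the bench. Origin: centre of its underside; y along its length, x across it, z up. The two tubes are alike and may go in either order.
- tube_two: square steel tube offcut, 30 mm square and 90 mm long, 2 to 3 mm wall, about 0.2 kg, open at both ends, lying on the bench. Origin: centre of its underside; y along its length, x across it, z up. The two tubes are alike and may go in either order.
- round_slug_b: bystander: slender round steel slug standing on end, 24 mm diameter, 40 mm tall; origin at the centre of its foot
- round_slug: bystander: short round steel slug standing on end, 35 mm diameter, 26 mm tall; origin at the centre of its foot
- angle_offcut: bystander: angle iron offcut, 75 x 40 x 40 mm; origin at the centre of its underside
There are look-alikes about, which are no part of the job. Leave any blue or purple look-alike of the tube_one alone.

How it is judged:
By the outcome, as a careful person would: the job done as asked, in the order asked, and still so for the second after the job is handed in, while the arm keeps its last pose, push and grip.
It also fails if it takes over 67 s, if anything falls off the work surface, if the arm or the gripper's body presses on something with over 40 N, if the wrist force passes 120 N, or if a joint passes its speed limit or range.

ROBOT

A 6-joint arm with a two-finger parallel gripper is mounted at the origin on the work surface; the furniture and walls round the work are solid. World frame = base frame: x ahead of the robot, y to its left, z up, the work surface at z = 0. Lengths are in m, angles in rad, forces in N, time in s.
With the tool pointing down it reaches from about 0.375 to 0.975 m from the base axis. Payload 3.8 kg.
Tool frame: the origin (TCP) lies midway between the tips of the shut fingers; the grasp point (between the pads) lies 19 mm behind it; z points along the fingers, y is the line along which they close (so a half turn about z gives the same grasp; the last joint's range is limited). The gripper opens to 85 mm and grips with 20 to 120 N. Pads are 22 mm wide; open, the fingers measure 114 mm over their backs; the gripper's body (76 mm by 85 mm) begins 54 mm behind the grasp point. The pads swing forward as they close: fully open they stand 13 mm farther back than shut.
Start: joints at [1.226, 0.264, 1.604, -0, 1.274, -0.037], TCP at [0.204, 0.643, 0.231] pointing down, gripper open.
Joint ranges: [-2.63, 2.63], [-0.94, 2.18], [0.31, 2.57], [-1.31, 4.45], [0, 2.66], [-2.55, 2.55]. Speed limits (rad/s): [2.57, 2.57, 3.14, 3.14, 3.14, 3.14].

INTERFACE

Orientations are given as [roll, pitch, yaw] about the fixed x, y, z axes, in that order (R = Rz(yaw) Ry(pitch) Rx(roll)).
In Python, from cell import observe, snapshot, get_calibration, job_done gives the robot as it stands. The module is installed in compiled form; this text tells all that it offers.
- The arm moves only by the tool send_rows, never from a script. Its argument "series" is a list that holds one entry, the list of rows, each a list of 7 numbers: the shift along the tool's x, y, z in units of 25 mm (1.0 is 25 mm), then the turn, a rotation vector about the tool's x, y, z in units of 5 degrees (1.0 is 5 degrees), then the opening, from 0 (shut) to 1 (fully open). A call has 1 to 8 rows; each row shifts and turns the commanded pose from where the row before left it, along the tool's axes as they then stand; what a row does not reach is not made up. A row lasts 1/12 s, in which the tool goes at most 41.7 mm and 7.16 degrees, less where a joint would pass 70% of its speed; a pose out of reach is approached as far as the arm can. A call is refused whole if a number of a shift passes 1 or a number of a turn 1, either way. A call with a gripper value outside its range is refused whole. The fingers move at their own pace and stop on an object; "force" is the grip in N (left out, the last holds). Time passes only in rows, so rows that do not move let the fingers close. It gives the time, the measured TCP pose, the force, the opening and the grip force at its end, in the units of the state.
- observe(): the state, without advancing time (a new reading comes with each control period).
- snapshot(name): name is "scene" or "top"; returns (picture, depth): 384x512x3 uint8, red, green, blue; 384x512 float32, m along the optical axis (not along the pixel's ray), 0 where there is no reading.
- get_calibration(name): a dict with "vertical_fov" (degrees; the focal length in pixels is half the picture's height over the tangent of half this angle, whatever the lens; pixels are square), "cx", "cy" (the principal point, pixels), "T" (4x4, takes a point from camera to world coordinates). Camera axes: x right, y up, looking along -z (the intrinsics and any distortion apply to the point x, -y, -z); pixel columns grow to the right and rows downward; lengths in m; the calibration is good to about 2 mm. A picture is of the moment at which its call begins. get_calibration takes no time and is no camera call.
- job_done(): hands the job in; it is judged then, once.
The state is a dict: "t": time; "qpos": joint angles; "joint_vel": joint speeds; "effort": joint torques, N m; "eef_pos": TCP position; "tool_rot": TCP orientation; "wrist_force": force on the tool from outside, world axes, zero at the start; "moment": the same for the moment, N m; "opening": opening from 0.0 (shut) to 1.0 (fully open); "gripper_force": force on a finger pad.
Only numpy, scipy, OpenCV 4.12 (cv2) and the standard library are available. Lean on these libraries where they do the work, as an engineer would, in place of code of your own. Each camera call takes 0.05 s, during which the arm holds its last target. There are 200 camera calls.

## Working session

There is one attempt and no reset: what is moved stays moved. The work goes in short steps, Python scripts to look and compute and a tool call to move; the robot and the scene stay as the last step left them, time stands still between calls to the robot, and variables do not carry over. Pictures are saved under pics/ and viewed, at most 10 in all, crops included, and the job is handed in when it is done.

Besides the shell and the picture viewer there is one more tool, called after ">>>" as name(argument=value, ...), one argument or row to a line, values as JSON. send_rows: Moves the arm, as the interface text tells. Its arguments: {"type":"object","properties":{"series":{"type":"array"},"force":{"type":"number"}},"required":["series"]}

```bash
mkdir -p pics; cat > h.py <<'E'
import numpy as np, cv2
from cell import observe, snapshot, get_calibration, job_done
def cal(n):
    c=get_calibration(n); f=192/np.tan(np.radians(c["vertical_fov"])/2); return c,f
def ray(n,u,v,z):
    c,f=cal(n); T=np.array(c["T"]); d=T[:3,:3]@np.array([(u-c["cx"])/f,-(v-c["cy"])/f,-1]); o=T[:3,3]
    return o+d*(z-o[2])/d[2]
def cloud(n,depth):
    c,f=cal(n); T=np.array(c["T"]); v,u=np.mgrid[:384,:512]
    p=np.stack([(u-c["cx"])/f*depth,-(v-c["cy"])/f*depth,-depth],-1)
    return p@T[:3,:3].T+T[:3,3]
def shot(n,name):
    p,d=snapshot(n); cv2.imwrite(f"pics/{name}.png",p[:,:,::-1]); np.savez(f"pics/{name}.npz",p=p,d=d); return p,d
E
python3 - <<'E'
from h import *
for n in("top","scene"):
    print(n,{k:(np.round(v,4).tolist() if k=="T" else v) for k,v in get_calibration(n).items()})
    shot(n,n+"0")
print(observe())
E
```

```text
top {'vertical_fov': 53.590811834115634, 'cx': 253.14893867225084, 'cy': 188.90160246233003, 'T': [[0.0257, 0.9992, -0.0312, 0.4828], [-0.9995, 0.0261, 0.0151, 0.0328], [0.0159, 0.0308, 0.9994, 1.0985], [0.0, 0.0, 0.0, 1.0]]}
scene {'vertical_fov': 44.038438420030275, 'cx': 253.82350873775874, 'cy': 188.84507876434884, 'T': [[0.6082, 0.5262, -0.5943, -0.4592], [-0.7937, 0.412, -0.4475, -0.7505], [0.0094, 0.7439, 0.6682, 1.187], [0.0, 0.0, 0.0, 1.0]]}
{'t': 0.1, 'qpos': array([ 1.22607407e+00,  2.64696173e-01,  1.60523534e+00, -3.87672974e-05,
        1.27368804e+00, -3.68964788e-02]), 'joint_vel': array([ 0.00039171, -0.00290005, -0.00244048, -0.00031271,  0.00086379,
        0.00131716]), 'effort': array([ 1.30649609e-03, -5.16704249e+01, -3.68589842e+01,  1.42368344e-04,
        6.33755393e-03,  6.70412632e-07]), 'eef_pos': array([0.20430691, 0.64265118, 0.23007527]), 'tool_rot': array([-3.13956577e+00, -3.77479389e-05,  2.83377822e+00]), 'wrist_force': array([ 0.14058854,  0.76208005, -0.21896863]), 'moment': array([-0.02055483,  0.06166234,  0.03480667]), 'gripper_force': 0.0, 'opening': 0.9984400378284973}
```

View pics/top0.png

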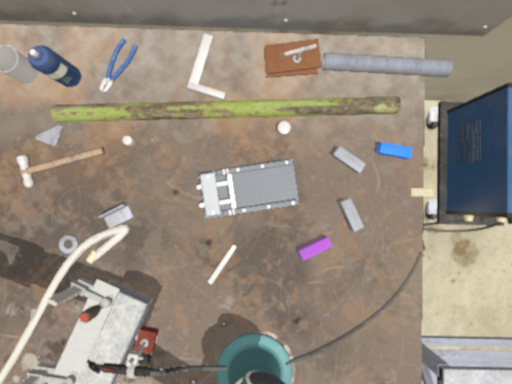

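View pics/scene0.png

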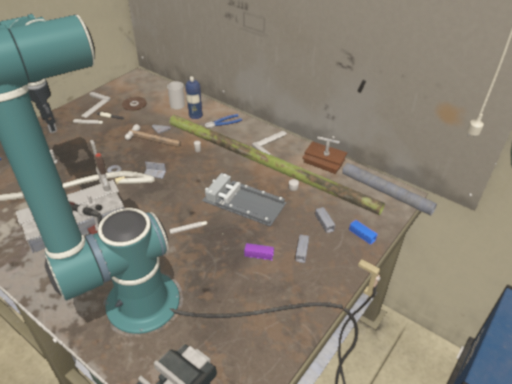

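The top view shows the grey tubes at (349,159) and (351,214). The jig is at about (248,188), with its open end to the right (world -y) and its pad and housing to the left. Blue (395,150) and purple (315,248) are look-alikes.

```bash
cat > m.py <<'E'
from h import *
z=np.load("pics/top0.npz"); p,d=z["p"],z["d"]; P=cloud("top",d)
sub=P[...,2]
print("bench z",np.median(sub[230:300,330:400]), "noise",sub[230:300,330:400].std())
hsv=cv2.cvtColor(p,cv2.COLOR_RGB2HSV)
for n,(u0,v0,u1,v1) in dict(t1=(325,138,373,180),t2=(332,190,372,238)).items():
    m=np.zeros(sub.shape,np.uint8); m[v0:v1,u0:u1]=(sub[v0:v1,u0:u1]>0.017)
    c=max(cv2.findContours(m,cv2.RETR_EXTERNAL,cv2.CHAIN_APPROX_NONE)[0],key=cv2.contourArea)
    mm=cv2.drawContours(np.zeros_like(m),[c],-1,1,-1)>0
    print(n,"z",np.median(sub[mm]),"npx",mm.sum(),"hsv",np.median(hsv[mm],0))
    v,u=np.nonzero(mm); W=np.array([ray("top",a,b,0.03)[:2] for a,b in zip(u,v)])
    r=cv2.minAreaRect((W*1000).astype(np.float32)); print(" rect",r)
    ev,ec=np.linalg.eigh(np.cov(W.T)); print(" mean",W.mean(0),"yaw",np.degrees(np.arctan2(ec[1,1],ec[0,1])),"len",np.sqrt(ev*12))
big=cv2.resize(p[150:225,185:310],None,fx=6,fy=6,interpolation=cv2.INTER_CUBIC)
cv2.imwrite("pics/jig.png",big[:,:,::-1])
for y in range(155,222,6): print(y,np.round(sub[y,190:306:4]*1000).astype(int))
E
python3 m.py
```

```text
bench z 0.00044258289842358245 noise 0.07530346824527989
t1 z 0.030205356052653398 npx 369 hsv [117.   9. 202.]
 rect ((608.4644165039062, -253.29217529296875), (91.44796752929688, 32.885013580322266), 56.59690856933594)
 mean [ 0.60828103 -0.25367475] yaw 57.00565982656687 len [0.03304871 0.09053159]
t2 z 0.030197222683205238 npx 372 hsv [120.   9. 200.]
 rect ((452.91534423828125, -264.4551086425781), (90.15464782714844, 35.88447952270508), 26.58308219909668)
 mean [ 0.4524125  -0.26323562] yaw -153.9538665819148 len [0.03297265 0.0904302 ]
155 [-1  5 -1  4 -3  3 -5 -2 -1 -3 -1 -3  2  3  2  0 -4  5  1 -1  0 -1 -1  2
 -3 -1 -2  0  2]
161 [-3  2 -1  1  0  4 -3 -2 -1  1  2 -2  0  1 -3  2  8 -1  4  1 -1  1 21 20
 23 24  0  0  1]
167 [-1  0  1  1  3  1  2 -1 -1  0 -2  6 21 24 25 21 21 23 18 20  3  8  2  9
  7  6  0 -1 -1]
173 [ 2  0  1  6  4 44 50 21 26 21  9  4  5  7  7  6  7  4  3  5  6  7  6  3
  7  6  6 -4  3]
179 [ 5 -3 -1 45 46 48 48 13  1  4 42  8  6  6  9  5  7  6  6  9  9  8  8  6
  7  5  8  0 -2]
185 [ 4 -1 29 46 44 46 47 27  3  9 39  9  7 10  6  8  6  7  7  9  7  5  5  7
  7  6 10  1 -3]
191 [ 7 -1  1  8 46 49 46 18  3  6 41 22  7  6  9  5  9  5  8  5  9  8  9  1
  4  7  6  1 -1]
197 [  -1 1098    1    6   48   48   43   45    6    4    8   43    5    6
    0    3    5    4    8    4    6    6    9    8    7    5    5    8
   -1]
203 [ 0  0  1 27 46 45 45 48 27  8  4 44  7  3  6  6  8  6  5 11 22 26 24 26
 23 22 26 21  1]
209 [ 0  2  0  2 51 48 46 45  6  5 12 25 24 24 20 20 18 23 23  0  1 -2  0  2
  2 -2 -3  2  1]
215 [ 0  1  1  1 10  6  6  8  6  0  2  0  5  1  3  1 -3 -2  0 -3  0  1 -2 -2
  1  2  1 -1 -2]
221 [ 1  0 -2  0  4 -2  2  0 -2  0 -1 -2  4  4  2  3  0  3  0  1  3 -1  1  1
  0  2  2  2  1]
```

View pics/jig.png

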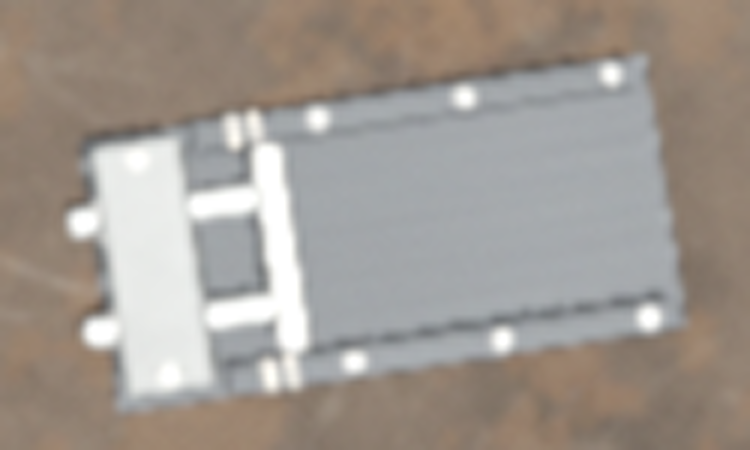

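The jig crop shows the pad at the left with its face about 300/6 px in, white lines on both rails just behind the face, an empty channel, and the open end at the right.

```bash
cat > j.py <<'E'
from h import *
z=np.load("pics/top0.npz"); p,d=z["p"],z["d"]; S=cloud("top",d)[...,2]
W=lambda m,zz:np.array([ray("top",a,b,zz)[:2] for b,a in zip(*np.nonzero(m))])
box=np.zeros(S.shape,bool); box[152:222,190:306]=1
R=(box&(S>.0145)&(S<.033)).astype(np.uint8); R[:,:222]=0
n,l,st,_=cv2.connectedComponentsWithStats(R)
ids=[i for i in np.argsort(-st[:,4]) if i][:2]
rails=[W(l==i,.022) for i in ids]; dirs=[];cs=[]
for w in rails:
    vx,vy,x0,y0=cv2.fitLine((w*1000).astype(np.float32),cv2.DIST_HUBER,0,.01,.01).ravel()
    s=np.sign(vy); dirs.append((vx*s,vy*s)); cs.append(np.array([x0,y0])/1000); print("rail",len(w),np.degrees(np.arctan2(vy*s,vx*s)),cs[-1])
ux=np.mean(dirs,0); ux/=np.linalg.norm(ux); uy=np.array([-ux[1],ux[0]])
print("rail spacing (expect 116)",(cs[0]-cs[1])@uy*1000)
yc=np.mean([c@uy for c in cs])
H=box&(S>.034); H[:,228:]=0
H=cv2.morphologyEx(H.astype(np.uint8),cv2.MORPH_OPEN,np.ones((5,5)))
h=W(H,.046); a=h@ux; b=h@uy-yc
print("housing centre x",np.median(a),"width",np.ptp(a),"y mid",b.mean(),np.ptp(b))
ends=[np.percentile(w@ux,0.7) for w in rails]; print("rail open ends",ends)
# floor-plate end by grey/height
F=box&(S>.003)&(S<.03); 
x155=a.mean()-.155; xe=np.mean(ends)+.085-.0005
print("x origin from housing",x155,"from rails",xe)
# pad top brightness
B=box&(p.min(2)>225)&(S>.033); B[:,:222]=0; B=cv2.morphologyEx(B.astype(np.uint8),cv2.MORPH_OPEN,np.ones((3,3)))
q=W(B,.040); print("pad bright: x mean(exp .096)",np.median(q@ux)-xe,"y",(q@uy-yc).mean(),np.ptp(q@uy))
for x0 in(x155,xe): print("origin",x0*ux+yc*uy)
print("yaw",np.degrees(np.arctan2(ux[1],ux[0])))
E
python3 j.py
```

```text
rail 374 99.97603 [ 0.466288   -0.00595594]
rail 360 100.19245 [0.5810416  0.00862514]
rail spacing (expect 116) 115.53389
housing centre x 0.044867310245843596 width 0.04070993634499244 y mid 0.0002515515899093393 0.11542409539032261
rail open ends [np.float64(-0.19254155461766498), np.float64(-0.19223911733002816)]
x origin from housing -0.11010835820134846 from rails -0.10789033597384658
pad bright: x mean(exp .096) 0.09460691391714784 y 0.0008350860447597019 0.09376699266390687
origin [ 0.52711963 -0.01809131]
origin [ 0.52673127 -0.01590755]
yaw 100.084236
```

>>> send_rows(
  series=[
    [[-0.82,-0.91,0,0,0,0,0.7],[-0.82,-0.91,0,0,0,0,0.7],[-0.82,-0.91,0,0,0,0,0.7],[-0.82,-0.91,0,0,0,0,0.7],[-0.82,-0.91,0,0,0,0,0.7],[-0.82,-0.91,0,0,0,0,0.7],[-0.82,-0.91,0,0,0,0,0.7],[-0.82,-0.91,0,0,0,0,0.7]],
  ],
)

```text
t: 0.77
eef_pos: [0.3057, 0.4185, 0.2307]
tool_rot: [-3.141, -0.0, 2.834]
wrist_force: [-0.0, -0.1, -0.4]
opening: 0.704
gripper_force: 0.0
```

>>> send_rows(
  series=[
    [[-0.82,-0.91,0,0,0,0,0.7],[-0.82,-0.91,0,0,0,0,0.7],[-0.82,-0.91,0,0,0,0,0.7],[-0.82,-0.91,0,0,0,0,0.7],[-0.82,-0.91,0,0,0,0,0.7],[-0.82,-0.91,0,0,0,0,0.7],[-0.82,-0.91,0,0,0,0,0.7],[-0.82,-0.91,0,0,0,0,0.7]],
  ],
)

```text
t: 1.43
eef_pos: [0.4068, 0.1955, 0.2309]
tool_rot: [-3.141, -0.0, 2.834]
wrist_force: [1.0, 0.5, -0.4]
opening: 0.7
gripper_force: 0.0
```

>>> send_rows(
  series=[
    [[-0.82,-0.91,0,0,0,0,0.7],[-0.82,-0.91,0,0,0,0,0.7],[-0.82,-0.91,0,0,0,0,0.7],[-0.82,-0.91,0,0,0,0,0.7],[-0.82,-0.91,0,0,0,0,0.7],[-0.82,-0.91,0,0,0,0,0.7],[-0.82,-0.91,0,0,0,0,0.7],[-0.82,-0.91,0,0,0,0,0.7]],
  ],
)

```text
t: 2.1
eef_pos: [0.508, -0.0276, 0.2309]
tool_rot: [-3.142, -0.001, 2.834]
wrist_force: [0.8, -0.6, 0.2]
opening: 0.703
gripper_force: 0.0
```

>>> send_rows(
  series=[
    [[-0.82,-0.91,0,0,0,1,0.7],[-0.82,-0.91,0,0,0,0,0.7],[-0.82,-0.91,0,0,0,0,0.7],[-0.82,-0.91,0,0,0,0,0.7],[-0.82,-0.91,0,0,0,0,0.7],[-0.82,-0.91,0,0,0,0,0.7],[-0.82,-0.91,0,0,0,0,0.7],[-0.82,-0.91,0,0,0,0,0.7]],
  ],
)

```text
t: 2.77
eef_pos: [0.5917, -0.2576, 0.2305]
tool_rot: [3.141, -0.001, 2.746]
wrist_force: [0.5, 0.5, -0.4]
opening: 0.697
gripper_force: 0.0
```

>>> send_rows(
  series=[
    [[0,0,0,0,0,1,0.7],[0,0,0,0,0,1,0.7],[0,0,0,0,0,1,0.7],[0,0,0,0,0,1,0.7],[0,0,0,0,0,1,0.7],[0,0,0,0,0,1,0.7],[0,0,0,0,0,1,0.7],[0,0,0,0,0,1,0.7]],
  ],
)

```text
t: 3.43
eef_pos: [0.5914, -0.2561, 0.2305]
tool_rot: [-3.141, -0.001, 2.044]
wrist_force: [0.5, -0.1, -0.7]
opening: 0.7
gripper_force: 0.0
```

>>> send_rows(
  series=[
    [[0,0,0,0,0,1,0.7],[0,0,0,0,0,1,0.7],[0,0,0,0,0,1,0.7],[0,0,0,0,0,1,0.7],[0,0,0,0,0,1,0.7],[0,0,0,0,0,1,0.7],[0,0,0,0,0,1,0.7],[0,0,0,0,0,1,0.7]],
  ],
)

```text
t: 4.1
eef_pos: [0.5914, -0.256, 0.2306]
tool_rot: [-3.14, -0.0, 1.346]
wrist_force: [-0.7, -0.5, -0.7]
opening: 0.703
gripper_force: 0.0
```

```bash
cat > g.py <<'E'
from h import *
from scipy.spatial.transform import Rotation as Ro
import sys
O=np.array([.52694,-.0171]); JY=100.08
def jig(x,y=0):
    c,s=np.cos(np.radians(JY)),np.sin(np.radians(JY)); return O+np.array([c*x-s*y,s*x+c*y])
def go(x,y,z,yaw):
    s=observe(); R=Ro.from_euler("xyz",s["tool_rot"]); d=R.inv().apply(np.array([x,y,z])-s["eef_pos"])
    t=(R.inv()*Ro.from_euler("xyz",[np.pi,0,np.radians(yaw)])).as_rotvec(degrees=True)
    print("t",round(s["t"],2),"pos",np.round(s["eef_pos"],4),"yaw",np.degrees(s["tool_rot"][2]).round(2),"F",np.round(s["wrist_force"],2),"open",round(s["opening"],3),"grip",s["gripper_force"])
    print(" shift units",np.round(d/.025,3),"turn units",np.round(t/5,3))
E
python3 -c "
from g import *
go(.6088,-.2550,.005,57.0)"
```

```text
t 4.1 pos [ 0.5914 -0.256   0.2306] yaw 77.12 F [-0.65 -0.52 -0.72] open 0.703 grip 0.0
 shift units [0.194 0.682 9.021] turn units [-1.500e-02 -1.000e-03  4.023e+00]
```

>>> send_rows(
  series=[
    [[0.19,0.68,0,0,0,0,0.7],[0,0,1,0,0,1,0.7],[0,0,1,0,0,1,0.7],[0,0,1,0,0,1,0.7],[0,0,1,0,0,1,0.7],[0,0,1,0,0,0,0.7],[0,0,0,0,0,0,0.7],[0,0,0,0,0,0,0.7]],
  ],
)

```text
t: 4.77
eef_pos: [0.6075, -0.2544, 0.1039]
tool_rot: [-3.136, 0.001, 1.002]
wrist_force: [0.5, 0.7, 0.4]
opening: 0.701
gripper_force: 0.0
```

```bash
python3 -c "
from g import *
go(.6088,-.2550,.005,57.0)
p,d=shot('scene','s1'); cv2.imwrite('pics/s1c.png',cv2.resize(p[120:290,200:420],None,fx=3.5,fy=3.5,interpolation=2)[:,:,::-1])"
```

```text
t 4.77 pos [ 0.6075 -0.2544  0.1039] yaw 57.39 F [0.5  0.71 0.39] open 0.701 grip 0.0
 shift units [0.011 0.077 3.956] turn units [-0.061  0.008  0.078]
```

View pics/s1c.png

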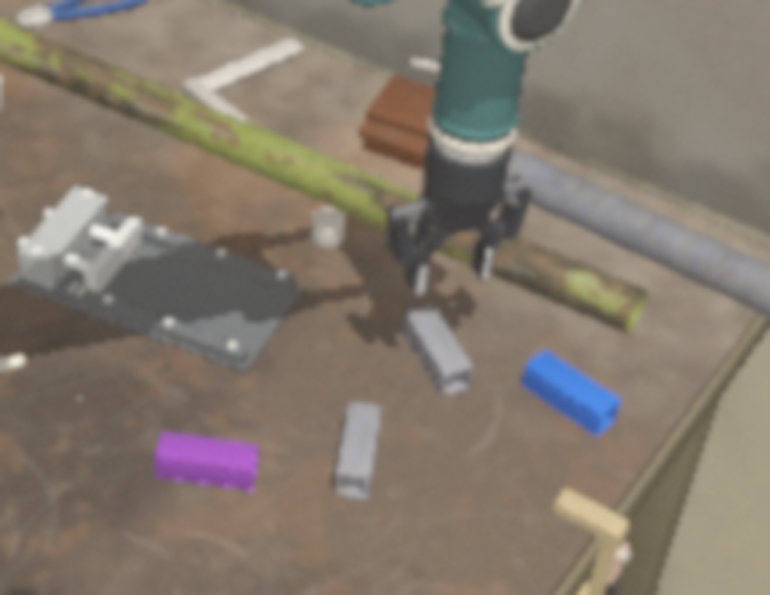

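The fingers straddle the far tube, at crop (440,350). Descending and gripping.

>>> send_rows(
  series=[
    [[0,0.08,1,0,0,0,0.7],[0,0,1,0,0,0,0.7],[0,0,1,0,0,0,0.7],[0,0,0.6,0,0,0,0.7],[0,0,0.3,0,0,0,0.7],[0,0,0,0,0,0,0.7],[0,0,0,0,0,0,0],[0,0,0,0,0,0,0]],
  ],
  force=45,
)

```text
t: 5.48
eef_pos: [0.6124, -0.257, 0.0109]
tool_rot: [3.139, -0.0, 1.001]
wrist_force: [-2.6, 1.4, 2.4]
opening: 0.429
gripper_force: 1.2
```

>>> send_rows(
  series=[
    [[0,0,0,0,0,0,0],[0,0,0,0,0,0,0],[0,0,0,0,0,0,0],[0,0,0,0,0,0,0],[0,0,0,0,0,0,0],[0,0,0,0,0,0,0]],
  ],
)

```text
t: 5.98
eef_pos: [0.6127, -0.2571, 0.0111]
tool_rot: [3.138, -0.001, 1.001]
wrist_force: [-0.7, -0.3, 6.4]
opening: 0.339
gripper_force: 46.5
```

>>> send_rows(
  series=[
    [[0,0,-0.5,0,0,0,0],[0,0,-1,0,0,0,0],[0,0,-1,0,0,0,0],[0,0,-1,0,0,1,0],[0,0,-0.5,0,0,1,0],[0,0,0,0,0,1,0],[0,0,0,0,0,1,0],[0,0,0,0,0,1,0]],
  ],
)

```text
t: 6.65
eef_pos: [0.611, -0.2564, 0.1098]
tool_rot: [3.141, -0.0, 0.561]
wrist_force: [0.5, -0.1, -2.3]
opening: 0.34
gripper_force: 45.6
```

>>> send_rows(
  series=[
    [[0,0,0,0,0,1,0],[0,0,0,0,0,1,0],[0,0,0,0,0,1,0],[0,0,0,0,0,1,0],[0,0,0,0,0,0.46,0],[0,0,0,0,0,0,0],[0,0,0,0,0,0,0]],
  ],
)

```text
t: 7.23
eef_pos: [0.6108, -0.2563, 0.1089]
tool_rot: [-3.141, 0.0, 0.177]
wrist_force: [0.5, 0.6, -1.9]
opening: 0.341
gripper_force: 45.5
```

```bash
python3 -c "
from g import *
go(*jig(.045),.1,JY-90)
# tube centre vs TCP in the hand
p,d=shot('top','t1'); S=cloud('top',d)[...,2]
print('jig',jig(.045))"
```

```text
t 7.23 pos [ 0.6108 -0.2563  0.1089] yaw 10.14 F [ 0.49  0.63 -1.93] open 0.341 grip 45.537082850933075
 shift units [ -1.614 -11.807   0.36 ] turn units [-0.002  0.004  0.012]
jig [0.51906396 0.0272054 ]
```

>>> send_rows(
  series=[
    [[-0.13,-0.98,0,0,0,0,0],[-0.13,-0.98,0,0,0,0,0],[-0.13,-0.98,0,0,0,0,0],[-0.13,-0.98,0,0,0,0,0],[-0.13,-0.98,0,0,0,0,0],[-0.13,-0.98,0,0,0,0,0],[-0.13,-0.98,0,0,0,0,0],[-0.13,-0.98,0,0,0,0,0]],
  ],
)

```text
t: 7.95
eef_pos: [0.5507, -0.0669, 0.109]
tool_rot: [3.142, -0.0, 0.177]
wrist_force: [0.7, 0.1, -1.9]
opening: 0.341
gripper_force: 45.6
```

>>> send_rows(
  series=[
    [[-0.14,-0.99,0,0,0,0,0],[-0.14,-0.99,0,0,0,0,0],[-0.14,-0.99,0,0,0,0,0],[-0.14,-0.99,0,0,0,0,0],[0,0,0.5,0,0,0,0],[0,0,0.5,0,0,0,0],[0,0,0,0,0,0,0],[0,0,0,0,0,0,0]],
  ],
)

```text
t: 8.62
eef_pos: [0.519, 0.0264, 0.0824]
tool_rot: [-3.141, 0.003, 0.175]
wrist_force: [-1.6, 0.9, -1.2]
opening: 0.339
gripper_force: 45.6
```

```bash
python3 -c "
from g import *
go(*jig(.045),.018,JY-90)
p,d=shot('scene','s2'); cv2.imwrite('pics/s2c.png',cv2.resize(p[120:260,170:350],None,fx=4,fy=4,interpolation=2)[:,:,::-1])"
```

```text
t 8.62 pos [0.519  0.0264 0.0824] yaw 10.05 F [-1.63  0.87 -1.22] open 0.339 grip 45.615514665842056
 shift units [ 0.015 -0.03   2.575] turn units [-0.002  0.035 -0.005]
```

View pics/s2c.png

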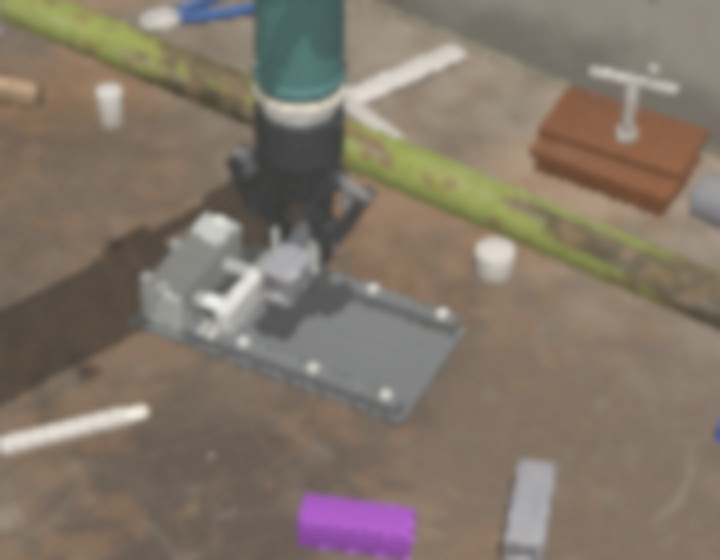

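The tube is held level and crosswise above the channel, at crop (290,260), clear of the pad. Lowering and releasing.

>>> send_rows(
  series=[
    [[0,0,1,0,0,0,0],[0,0,0.8,0,0,0,0],[0,0,0.4,0,0,0,0],[0,0,0.25,0,0,0,0],[0,0,0.1,0,0,0,0],[0,0,0,0,0,0,0],[0,0,0,0,0,0,0]],
  ],
)

```text
t: 9.25
eef_pos: [0.5211, 0.0269, 0.0209]
tool_rot: [3.141, -0.002, 0.175]
wrist_force: [-0.2, -0.2, -2.3]
opening: 0.34
gripper_force: 45.6
```

>>> send_rows(
  series=[
    [[0,0,0,0,0,0,0.5],[0,0,0,0,0,0,0.5],[0,0,0,0,0,0,0.5],[0,0,0,0,0,0,0.5]],
  ],
)

```text
t: 9.58
eef_pos: [0.5209, 0.0271, 0.0209]
tool_rot: [3.141, -0.002, 0.176]
wrist_force: [-0.3, -0.3, 0.1]
opening: 0.501
gripper_force: 0.0
```

>>> send_rows(
  series=[
    [[0,0,-0.5,0,0,0,0.5],[0,0,-1,0,0,0,0.5],[0,0,-1,0,0,0,0.5],[0,0,-1,0,0,0,0.7],[0,0,0,0,0,0,0.7],[0,0,0,0,0,0,0.7]],
  ],
)

```text
t: 10.08
eef_pos: [0.5221, 0.0271, 0.1099]
tool_rot: [3.141, -0.005, 0.176]
wrist_force: [-0.3, -0.3, -0.4]
opening: 0.701
gripper_force: 0.0
```

```bash
python3 -c "
from g import *
go(.4522,-.2648,.11,26.0)"
```

```text
t 10.08 pos [0.5221 0.0271 0.1099] yaw 10.07 F [-0.28 -0.32 -0.43] open 0.701 grip 0.0
 shift units [-4.795 11.009 -0.017] turn units [ 0.018 -0.057 -3.186]
```

>>> send_rows(
  series=[
    [[-0.4,0.92,0,0,0,0,0.7],[-0.4,0.92,0,0,0,0,0.7],[-0.4,0.92,0,0,0,0,0.7],[-0.4,0.92,0,0,0,0,0.7],[-0.4,0.92,0,0,0,0,0.7],[-0.4,0.92,0,0,0,0,0.7],[-0.4,0.92,0,0,0,0,0.7],[-0.4,0.92,0,0,0,0,0.7]],
  ],
)

```text
t: 10.75
eef_pos: [0.4719, -0.1687, 0.106]
tool_rot: [-3.14, 0.002, 0.176]
wrist_force: [0.0, -0.5, -0.2]
opening: 0.7
gripper_force: 0.0
```

>>> send_rows(
  series=[
    [[-0.4,0.92,0,0,0,0,0.7],[-0.4,0.92,0,0,0,0,0.7],[-0.4,0.92,0,0,0,0,0.7],[-0.4,0.9,0,0,0,-0.8,0.7],[0,0,0,0,0,-0.8,0.7],[0,0,0,0,0,-0.8,0.7],[0,0,0,0,0,-0.79,0.7],[0,0,0,0,0,0,0.7]],
  ],
)

```text
t: 11.42
eef_pos: [0.449, -0.2648, 0.106]
tool_rot: [-3.139, 0.001, 0.455]
wrist_force: [-0.0, -0.1, 0.0]
opening: 0.699
gripper_force: 0.0
```

```bash
python3 -c "
from g import *
go(.4522,-.2648,.008,26.0)
p,d=shot('top','t2'); S=cloud('top',d)[...,2]
# placed tube: z>.03 inside the channel between pad and open end
m=np.zeros(S.shape,np.uint8); 
for v in range(150,222):
  for u in range(190,306):
    w=ray('top',u,v,.036)[:2]-O; c,s=np.cos(np.radians(JY)),np.sin(np.radians(JY)); X,Y=c*w[0]+s*w[1],-s*w[0]+c*w[1]
    if -.08<X<.083 and abs(Y)<.05 and S[v,u]>.026: m[v,u]=1
W=np.array([ray('top',a,b,.036)[:2] for b,a in zip(*np.nonzero(m))])-O
c,s=np.cos(np.radians(JY)),np.sin(np.radians(JY)); Q=W@np.array([[c,-s],[s,c]]); ev,ec=np.linalg.eigh(np.cov(Q.T))
print('tube jig xy',Q.mean(0),'len',np.sqrt(ev*12),'axis angle',np.degrees(np.arctan2(*ec[:,1][::-1])),'z',np.median(S[m>0]))
cv2.imwrite('pics/t2c.png',cv2.resize(p[130:280,190:390],None,fx=4,fy=4,interpolation=2)[:,:,::-1])"
```

```text
t 11.42 pos [ 0.449  -0.2648  0.106 ] yaw 26.08 F [-0.02 -0.11  0.04] open 0.699 grip 0.0
 shift units [0.121 0.068 3.918] turn units [-0.028  0.016  0.015]Traceback (most recent call last):
  File "<string>", line 9, in <module>
    w=ray('top',u,v,.036)[:2]-O; c,s=np.cos(np.radians(JY)),np.sin(np.radians(JY)); X,Y=c*w[0]+s*w[1],-s*w[0]+c*w[1]
      ~~~^^^^^^^^^^^^^^^^
  File "h.py", line 6, in ray
    c,f=cal(n); T=np.array(c["T"]); d=T[:3,:3]@np.array([(u-c["cx"])/f,-(v-c["cy"])/f,-1]); o=T[:3,3]
        ~~~^^^
  File "h.py", line 4, in cal
    c=get_calibration(n); f=192/np.tan(np.radians(c["vertical_fov"])/2); return c,f
ValueError: time passes only in moves, steps and waits
```

```bash
cat > tube.py <<'E'
from g import *
import functools,h
h.cal=functools.cache(h.cal)
def tube(name,lo=-.088,hi=.083):
    z=np.load(f"pics/{name}.npz"); P=cloud("top",z["d"]); S=P[...,2]
    v,u=np.nonzero((S>.026)&(S<.05)); W=np.array([h.ray("top",a,b,.036)[:2] for a,b in zip(u,v) if 190<a<306 and 150<b<222])-O
    c,s=np.cos(np.radians(JY)),np.sin(np.radians(JY)); Q=W@np.array([[c,-s],[s,c]])
    Q=Q[(Q[:,0]>lo)&(Q[:,0]<hi)&(abs(Q[:,1])<.052)]; ev,ec=np.linalg.eigh(np.cov(Q.T))
    print("tube jig xy",Q.mean(0),"size",np.sqrt(ev*12),"axis",np.degrees(np.arctan2(ec[1,1],ec[0,1])),"x range",np.percentile(Q[:,0],[2,98]))
E
python3 -c "
from tube import *
tube('t2')
p=np.load('pics/t2.npz')['p']
cv2.imwrite('pics/t2c.png',cv2.resize(p[130:280,190:390],None,fx=4,fy=4,interpolation=2)[:,:,::-1])"
```

```text
tube jig xy [ 0.04362357 -0.00292803] size [0.03392045 0.09054013] axis 91.32561834253238 x range [0.02934799 0.05811683]
```

View pics/t2c.png

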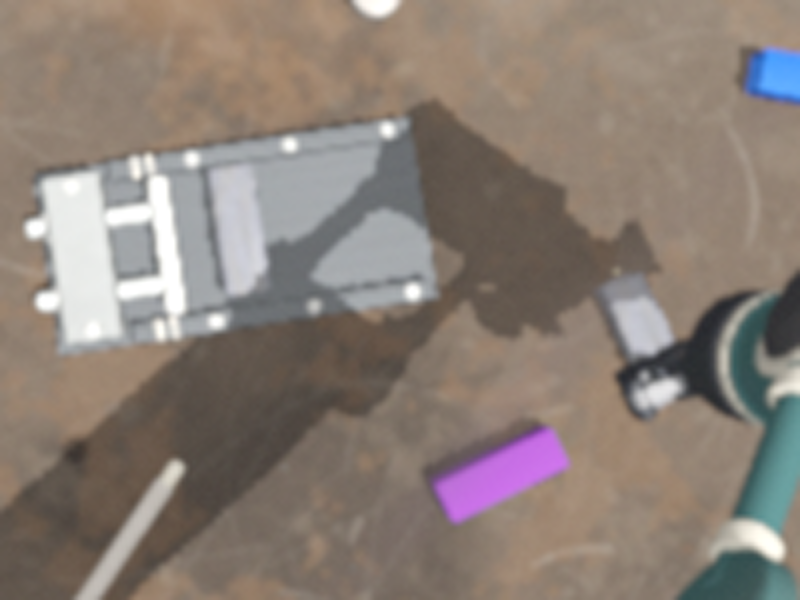

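>>> send_rows(
  series=[
    [[0.12,0.07,1,0,0,0,0.7],[0,0,1,0,0,0,0.7],[0,0,0,0,0,0,0.7]],
  ],
)

```text
t: 11.72
eef_pos: [0.4498, -0.2627, 0.0525]
tool_rot: [-3.133, 0.005, 0.453]
wrist_force: [-0.8, 0.1, -0.7]
opening: 0.699
gripper_force: 0.0
```

The first tube lies flat and crosswise in the channel (crop 240,230). The gripper is over the second tube.

>>> send_rows(
  series=[
    [[0,0,0.9,0,0,0,0.7],[0,0,0.6,0,0,0,0.7],[0,0,0.3,0,0,0,0.7],[0,0,0.1,0,0,0,0.7],[0,0,0,0,0,0,0.7],[0,0,0,0,0,0,0],[0,0,0,0,0,0,0],[0,0,0,0,0,0,0]],
  ],
  force=45,
)

```text
t: 12.38
eef_pos: [0.4546, -0.266, 0.0115]
tool_rot: [3.14, -0.001, 0.454]
wrist_force: [0.4, -0.5, -2.6]
opening: 0.343
gripper_force: 45.4
```

>>> send_rows(
  series=[
    [[0,0,0,0,0,0,0],[0,0,0,0,0,0,0],[0,0,0,0,0,0,0],[0,0,0,0,0,0,0]],
  ],
)

```text
t: 12.72
eef_pos: [0.4546, -0.266, 0.0114]
tool_rot: [3.14, -0.001, 0.454]
wrist_force: [-1.4, 0.8, 6.1]
opening: 0.342
gripper_force: 46.5
```

>>> send_rows(
  series=[
    [[0,0,-0.5,0,0,0,0],[0,0,-1,0,0,0,0],[0,0,-1,0,0,0,0],[0,0,-1,0,0,1,0],[0,0,-0.5,0,0,1,0],[0,0,0,0,0,1,0],[0,0,0,0,0,0,0],[0,0,0,0,0,0,0]],
  ],
)

```text
t: 13.38
eef_pos: [0.453, -0.2651, 0.1096]
tool_rot: [-3.141, 0.001, 0.195]
wrist_force: [0.1, -0.3, -2.6]
opening: 0.341
gripper_force: 45.5
```

```bash
python3 -c "
from g import *
go(*jig(-.018),.1,JY-90)"
```

```text
t 13.38 pos [ 0.453  -0.2651  0.1096] yaw 11.15 F [ 0.06 -0.26 -2.57] open 0.341 grip 45.52074238657951
 shift units [ 4.806 -8.44   0.385] turn units [-0.007  0.008  0.214]
```

>>> send_rows(
  series=[
    [[0.48,-0.84,0,0,0,0,0],[0.48,-0.84,0,0,0,0,0],[0.48,-0.84,0,0,0,0,0],[0.48,-0.84,0,0,0,0,0],[0.48,-0.84,0,0,0,0,0],[0.48,-0.84,0,0,0,0,0],[0.48,-0.84,0,0,0,0,0],[0.48,-0.84,0,0,0,0,0]],
  ],
)

```text
t: 14.05
eef_pos: [0.5148, -0.0808, 0.1086]
tool_rot: [-3.141, 0.003, 0.195]
wrist_force: [0.5, 0.3, -2.2]
opening: 0.338
gripper_force: 45.5
```

>>> send_rows(
  series=[
    [[0.48,-0.84,0,0,0,0,0],[0.48,-0.84,0,0,0,0,0],[0,0,0.5,0,0,0.2,0],[0,0,0.5,0,0,0,0],[0,0,0,0,0,0,0],[0,0,0,0,0,0,0]],
  ],
)

```text
t: 14.55
eef_pos: [0.5288, -0.0368, 0.0826]
tool_rot: [-3.14, 0.005, 0.175]
wrist_force: [0.2, -0.6, -2.6]
opening: 0.338
gripper_force: 45.6
```

```bash
python3 -c "
from g import *
go(*jig(-.018),.018,JY-90)"
```

```text
t 14.55 pos [ 0.5288 -0.0368  0.0826] yaw 10.04 F [ 0.23 -0.61 -2.63] open 0.338 grip 45.55560082197189
 shift units [ 0.079 -0.064  2.583] turn units [-0.014  0.06  -0.007]
```

>>> send_rows(
  series=[
    [[0,0,1,0,0,0,0],[0,0,0.8,0,0,0,0],[0,0,0.4,0,0,0,0],[0,0,0.25,0,0,0,0],[0,0,0.15,0,0,0,0],[0,0,0.06,0,0,0,0],[0,0,0,0,0,0,0]],
  ],
)

```text
t: 15.13
eef_pos: [0.5318, -0.0366, 0.019]
tool_rot: [3.141, -0.001, 0.175]
wrist_force: [-0.5, -0.4, -2.1]
opening: 0.339
gripper_force: 45.5
```

>>> send_rows(
  series=[
    [[0,0,0,0,0,0,0.5],[0,0,0,0,0,0,0.5],[0,0,0,0,0,0,0.5],[0,0,0,0,0,0,0.5]],
  ],
)

```text
t: 15.47
eef_pos: [0.5321, -0.0364, 0.0195]
tool_rot: [3.141, -0.002, 0.175]
wrist_force: [-0.3, -0.8, -0.0]
opening: 0.502
gripper_force: 0.0
```

>>> send_rows(
  series=[
    [[0,0,-0.5,0,0,0,0.5],[0,0,-1,0,0,0,0.5],[0,0,-1,0,0,0,0.5],[0,0,-1,0,0,0,0.6],[0,1,0,0,0,0,0.6],[0,1,0,0,0,0,0.6],[0,1,0,0,0,0,0.6],[0,1,0,0,0,0,0.6]],
  ],
)

```text
t: 16.13
eef_pos: [0.5493, -0.1358, 0.1079]
tool_rot: [3.141, -0.002, 0.176]
wrist_force: [0.1, 0.4, -0.1]
opening: 0.603
gripper_force: 0.0
```

```bash
python3 -c "
from tube import *
p,d=shot('top','t3'); tube('t3'); tube('t3',.013,.083); tube('t3',-.06,.008)
go(*jig(-.060),.10,JY)"
```

```text
tube jig xy [ 0.01139258 -0.00199747] size [0.09024014 0.11564575] axis 175.66758639841694 x range [-0.03453318  0.05754538]
tube jig xy [ 0.04386575 -0.00307189] size [0.0299238  0.09005718] axis 89.950896919625 x range [0.0294287  0.05811683]
tube jig xy [-0.02043113 -0.00094453] size [0.03093302 0.09072641] axis 89.7839664952504 x range [-0.03515938 -0.00572717]
t 16.18 pos [ 0.5505 -0.14    0.1081] yaw 9.99 F [ 0.76 -2.44  0.33] open 0.598 grip 0.0
 shift units [-0.072 -2.607  0.311] turn units [ 6.7000e-02  1.5000e-02 -1.8019e+01]
```

>>> send_rows(
  series=[
    [[0,0,0,0,0,-1,0.6],[0,0,0,0,0,-1,0.6],[0,0,0,0,0,-1,0.6],[0,0,0,0,0,-1,0.6],[0,0,0,0,0,-1,0.6],[0,0,0,0,0,-1,0.6],[0,0,0,0,0,-1,0.6],[0,0,0,0,0,-1,0.6]],
  ],
)

```text
t: 16.85
eef_pos: [0.5489, -0.1347, 0.1072]
tool_rot: [3.141, -0.0, 0.877]
wrist_force: [0.8, 0.0, 0.1]
opening: 0.602
gripper_force: 0.0
```

>>> send_rows(
  series=[
    [[0,0,0,0,0,-1,0.6],[0,0,0,0,0,-1,0.6],[0,0,0,0,0,-1,0.6],[0,0,0,0,0,-1,0.6],[0,0,0,0,0,-1,0.6],[0,0,0,0,0,-1,0.6],[0,0,0,0,0,-1,0.6],[0,0,0,0,0,-1,0.6]],
  ],
)

```text
t: 17.52
eef_pos: [0.5489, -0.1347, 0.1072]
tool_rot: [3.141, 0.0, 1.575]
wrist_force: [0.4, 0.8, 0.9]
opening: 0.597
gripper_force: 0.0
```

>>> send_rows(
  series=[
    [[0,0,0,0,0,-1,0.6],[0,0,0,0,0,-1,0.6],[0,0,0,0,0,0,0.6],[0,0,0,0,0,0,0.6]],
  ],
)

```text
t: 17.85
eef_pos: [0.5489, -0.1347, 0.1069]
tool_rot: [3.141, 0.0, 1.743]
wrist_force: [-0.6, -0.5, 0.1]
opening: 0.601
gripper_force: 0.0
```

```bash
python3 -c "
from g import *
go(*jig(-.065,-.0015),.011,JY)"
```

```text
t 17.85 pos [ 0.5489 -0.1347  0.1069] yaw 99.88 F [-0.57 -0.49  0.12] open 0.601 grip 0.0
 shift units [2.188 0.009 3.835] turn units [ 0.009  0.004 -0.039]
```

>>> send_rows(
  series=[
    [[0.8,0,0,0,0,0,0.6],[0.8,0,0,0,0,-0.04,0.6],[0.58,0,1,0,0,0,0.6],[0,0,1,0,0,0,0.6],[0,0,1,0,0,0,0.6],[0,0,0.6,0,0,0,0.6],[0,0,0.2,0,0,0,0.6],[0,0,0,0,0,0,0.6]],
  ],
)

```text
t: 18.52
eef_pos: [0.5378, -0.0808, 0.0097]
tool_rot: [-3.139, -0.001, 1.748]
wrist_force: [-0.1, -0.2, -0.3]
opening: 0.599
gripper_force: 0.0
```

```bash
python3 -c "
from g import *
go(*jig(-.050,-.0015),.011,JY)
p,d=shot('scene','s4'); cv2.imwrite('pics/s4c.png',cv2.resize(p[140:260,180:340],None,fx=5,fy=5,interpolation=2)[:,:,::-1])"
```

```text
t 18.52 pos [ 0.5378 -0.0808  0.0097] yaw 100.14 F [-0.08 -0.18 -0.26] open 0.599 grip 0.0
 shift units [ 0.584  0.081 -0.05 ] turn units [-0.034 -0.013  0.012]
```

View pics/s4c.png

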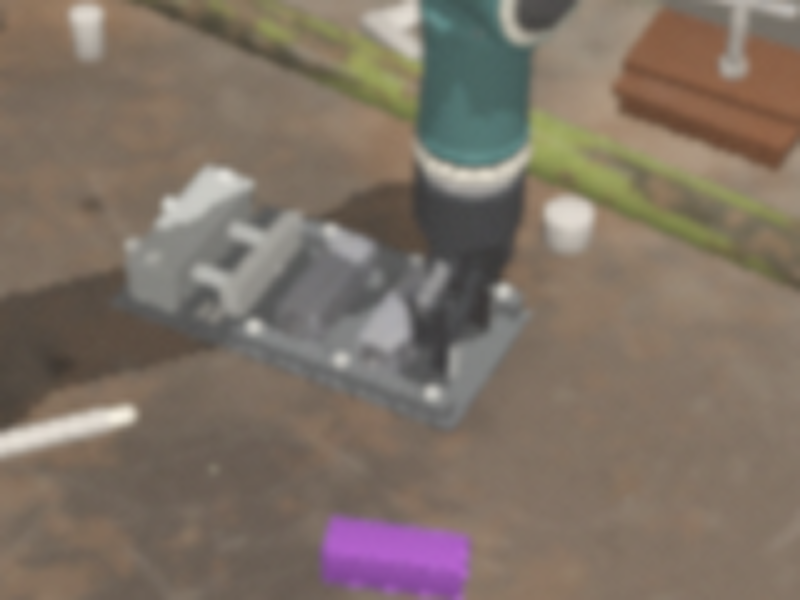

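The fingers stand in the channel behind the rear tube (crop 440,320), with both tubes ahead of them. Pushing slowly.

>>> send_rows(
  series=[
    [[0.18,0,0,0,0,0,0.6],[0.18,0,0,0,0,0,0.6],[0.18,0,0,0,0,0,0.6],[0.18,0,0,0,0,0,0.6],[0.18,0,0,0,0,0,0.6],[0.18,0,0,0,0,0,0.6],[0.18,0,0,0,0,0,0.6],[0.18,0,0,0,0,0,0.6]],
  ],
)

```text
t: 19.23
eef_pos: [0.5331, -0.0455, 0.0114]
tool_rot: [3.141, 0.001, 1.749]
wrist_force: [0.5, -1.7, 1.1]
opening: 0.598
gripper_force: 1.0
```

>>> send_rows(
  series=[
    [[0.18,0,0,0,0,0,0.6],[0.18,0,0,0,0,0,0.6],[0.18,0,0,0,0,0,0.6],[0.18,0,0,0,0,0,0.6],[0.18,0,0,0,0,0,0.6],[0.18,0,0,0,0,0,0.6],[0.18,0,0,0,0,0,0.6],[0.18,0,0,0,0,0,0.6]],
  ],
)

```text
t: 19.9
eef_pos: [0.5262, -0.0099, 0.011]
tool_rot: [-3.141, 0.0, 1.749]
wrist_force: [-0.1, -2.6, 0.8]
opening: 0.605
gripper_force: 1.5
```

>>> send_rows(
  series=[
    [[0.1,0,0,0,0,0,0.6],[0.1,0,0,0,0,0,0.6],[0.1,0,0,0,0,0,0.6],[0.05,0,0,0,0,0,0.6],[0,0,0,0,0,0,0.6],[0,0,0,0,0,0,0.6]],
  ],
)

```text
t: 20.4
eef_pos: [0.5245, -0.0013, 0.0109]
tool_rot: [-3.141, -0.001, 1.749]
wrist_force: [0.7, -0.0, -0.6]
opening: 0.603
gripper_force: 0.1
```

```bash
python3 -c "
from g import *
go(*jig(.034,-.0015),.011,JY)"
```

```text
t 20.4 pos [ 0.5245 -0.0013  0.0109] yaw 100.2 F [ 0.74 -0.01 -0.61] open 0.603 grip 0.11817282065749168
 shift units [ 0.721  0.046 -0.005] turn units [-0.005 -0.008  0.025]
```

>>> send_rows(
  series=[
    [[0.04,0,0,0,0,0,0.6],[0.04,0,0,0,0,0,0.6],[0.04,0,0,0,0,0,0.6],[0.04,0,0,0,0,0,0.6],[0.04,0,0,0,0,0,0.6],[0.04,0,0,0,0,0,0.6],[0.04,0,0,0,0,0,0.6],[0,0,0,0,0,0,0.6]],
  ],
)

```text
t: 21.07
eef_pos: [0.5233, 0.0051, 0.0109]
tool_rot: [-3.141, 0.0, 1.749]
wrist_force: [0.1, -3.7, -1.3]
opening: 0.6
gripper_force: 2.0
```

>>> send_rows(
  series=[
    [[0.04,0,0,0,0,0,0.6],[0.04,0,0,0,0,0,0.6],[0.04,0,0,0,0,0,0.6],[0.04,0,0,0,0,0,0.6],[0,0,0,0,0,0,0.6],[0,0,0,0,0,0,0.6],[0,0,0,0,0,0,0.6]],
  ],
)

```text
t: 21.65
eef_pos: [0.5227, 0.0087, 0.0109]
tool_rot: [-3.141, 0.001, 1.749]
wrist_force: [0.2, -5.8, -1.1]
opening: 0.599
gripper_force: 2.9
```

```bash
python3 -c "
from g import *
go(*jig(.034,-.0015),.011,JY)
p,d=shot('top','t5'); cv2.imwrite('pics/t5c.png',cv2.resize(p[155:220,190:290],None,fx=8,fy=8,interpolation=2)[:,:,::-1])"
```

```text
t 21.65 pos [0.5227 0.0087 0.0109] yaw 100.22 F [ 0.16 -5.77 -1.06] open 0.599 grip 2.9017247864976525
 shift units [ 0.314  0.047 -0.004] turn units [-0.005  0.007  0.028]
```

View pics/t5c.png

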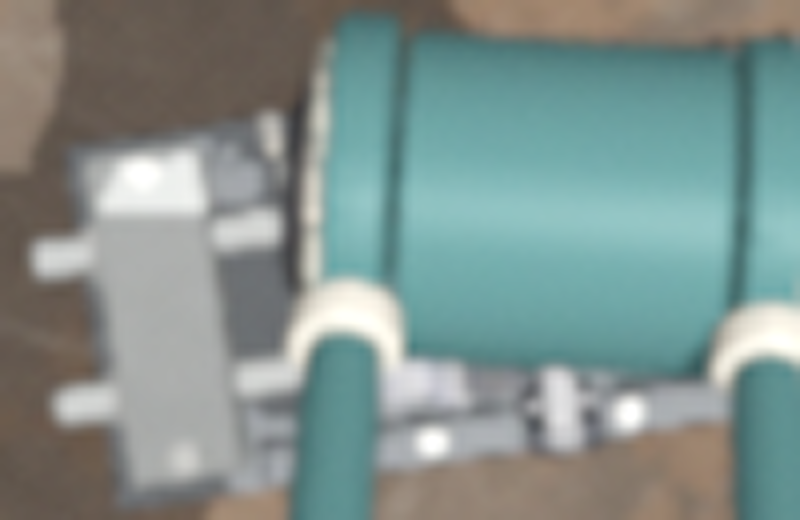

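The arm covers most of the row from above. The rod ends behind the housing (crop 55,260 and 75,405) are visible and may serve to track the travel.

>>> send_rows(
  series=[
    [[0.04,0,0,0,0,0,0.6],[0.04,0,0,0,0,0,0.6],[0.04,0,0,0,0,0,0.6],[0.04,0,0,0,0,0,0.6],[0.04,0,0,0,0,0,0.6],[0.04,0,0,0,0,0,0.6],[0.04,0,0,0,0,0,0.6],[0,0,0,0,0,0,0.6]],
  ],
)

```text
t: 22.37
eef_pos: [0.5217, 0.0146, 0.011]
tool_rot: [-3.141, 0.002, 1.75]
wrist_force: [0.7, -9.7, -1.2]
opening: 0.595
gripper_force: 5.2
```

>>> send_rows(
  series=[
    [[0,0,0,0,0,0,0.6],[0,0,0,0,0,0,0.6]],
  ],
)

```text
t: 22.53
eef_pos: [0.5217, 0.0146, 0.011]
tool_rot: [-3.141, 0.002, 1.75]
wrist_force: [0.4, -10.3, -1.6]
opening: 0.602
gripper_force: 5.1
```

```bash
cat > k.py <<'E'
from tube import *
def knob(name):
    z=np.load(f"pics/{name}.npz"); p=z["p"].astype(float); c,f=h.cal("top"); T=np.array(c["T"])
    cs,sn=np.cos(np.radians(JY)),np.sin(np.radians(JY)); out=[]
    # sample brightness along jig x at rod heights, behind the housing
    for y in(-.027,.027):
        prof=0; xs=np.arange(.17,.24,.0005)
        for dy in np.linspace(-.004,.004,5):
            q=np.array([np.r_[jig(x,y+dy),.024] for x in xs]); pc=(q-T[:3,3])@T[:3,:3]
            u=(c["cx"]+f*pc[:,0]/-pc[:,2]).astype(np.float32); v=(c["cy"]-f*pc[:,1]/-pc[:,2]).astype(np.float32)
            prof=prof+cv2.remap(p.min(2).astype(np.float32),u[None],v[None],cv2.INTER_LINEAR)[0]/5
        th=(prof[:40].max()+np.median(prof[-30:]))/2; out.append(xs[np.nonzero(prof>th)[0].max()])
    print(name,"rod ends x",out)
E
python3 -c "
from k import *
go(*jig(.034,-.0015),.011,JY)
shot('top','t6'); p,d=shot('scene','s6'); [knob(n) for n in('top0','t2','t5','t6')]
a=np.load('pics/scene0.npz')['p']; im=np.vstack([cv2.resize(q[165:225,195:290],None,fx=5,fy=5,interpolation=2) for q in(a,p)])
cv2.imwrite('pics/s6c.png',im[:,:,::-1])"
```

```text
t 22.53 pos [0.5217 0.0146 0.011 ] yaw 100.24 F [  0.37 -10.3   -1.56] open 0.602 grip 5.074907373636961
 shift units [ 0.075  0.045 -0.001] turn units [-0.002  0.025  0.033]
top0 rod ends x [np.float64(0.19350000000000003), np.float64(0.19350000000000003)]
t2 rod ends x [np.float64(0.19350000000000003), np.float64(0.19350000000000003)]
t5 rod ends x [np.float64(0.19950000000000004), np.float64(0.20000000000000004)]
t6 rod ends x [np.float64(0.20550000000000004), np.float64(0.20550000000000004)]
```

View pics/s6c.png

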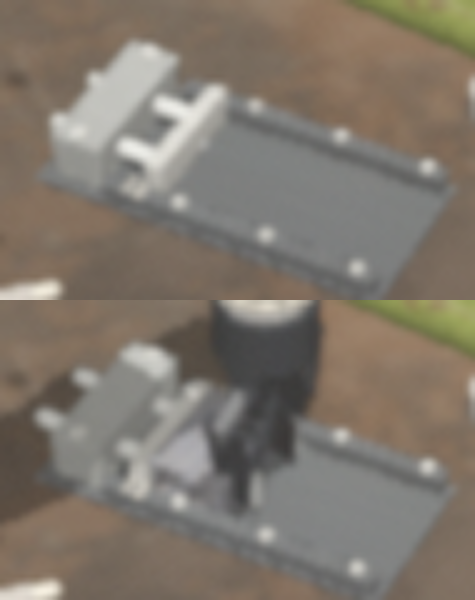

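The scene crops (before above, now below) show the pad pushed back, the rods out behind the housing, and the tubes touching each other and the pad. The rods have moved 12 mm at about 10 N, so about 3 mm is left.

>>> send_rows(
  series=[
    [[0.035,0,0,0,0,0,0.6],[0.035,0,0,0,0,0,0.6],[0.035,0,0,0,0,0,0.6],[0.035,0,0,0,0,0,0.6],[0,0,0,0,0,0,0.6],[0,0,0,0,0,0,0.6],[0,0,0,0,0,0,0.6],[0,0,0,0,0,0,0.6]],
  ],
)

```text
t: 23.3
eef_pos: [0.5212, 0.0174, 0.011]
tool_rot: [-3.141, 0.003, 1.75]
wrist_force: [0.7, -12.5, -1.4]
opening: 0.601
gripper_force: 6.3
```

```bash
python3 -c "
from k import *
go(*jig(.034,-.0015),.011,JY)
shot('top','t7'); p,d=shot('scene','s7'); knob('t7'); go(*jig(.034,-.0015),.011,JY)
cv2.imwrite('pics/s7c.png',cv2.resize(p[160:230,190:270],None,fx=8,fy=8,interpolation=2)[:,:,::-1])"
```

```text
t 23.3 pos [0.5212 0.0174 0.011 ] yaw 100.26 F [  0.66 -12.47  -1.41] open 0.601 grip 6.262170318514109
 shift units [-0.041  0.045 -0.001] turn units [-0.003  0.035  0.035]
t7 rod ends x [np.float64(0.20850000000000005), np.float64(0.20850000000000005)]
t 23.4 pos [0.5212 0.0174 0.011 ] yaw 100.26 F [  1.08 -12.85  -1.71] open 0.602 grip 6.262054173275828
 shift units [-0.041  0.044  0.   ] turn units [-0.002  0.035  0.036]
```

View pics/s7c.png

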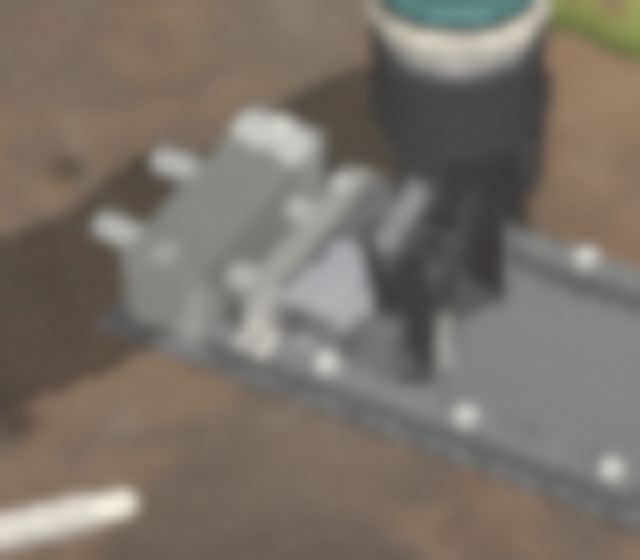

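The picture shows the pad's face between the white lines (250,330), with the row tight against it and the fingers behind. Both rods read 15.0 mm of travel, and the steady force is about 12.5 N.

```bash
python3 -c "
from cell import job_done
print(job_done())"
```

```text
the job is handed in; nothing more can be done
None
```

I handed the job in with both tubes crosswise in the channel, pressed together against the pad from behind the rear tube: about 15 mm of pad travel (midway between the white lines), 12.5 N held steadily, after about 23 s of the 67 s allowed.

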